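# Brake the parts carriage, shut its sticking drawer, release the brake

## Robot

A 7-joint arm with a two-finger parallel gripper is mounted at the origin on the work surface. World frame = base frame: x ahead of the robot, y to its left, z up, the work surface at z = 0. Lengths are in m, angles in rad, forces in N, time in s.
With the tool pointing down it reaches from about 0.425 to 0.875 m from the base axis. Payload 8.4 kg.
Tool frame: the origin (TCP) lies at the very end of the fingers, on their centre line; the grasp point (between the pads) lies manip.grip_point_offset behind it (manip.grip_point_offset is the distance from the TCP to the grasp point, in m); z points along the fingers, x is the direction in which the jaws open and shut, and the axes are right-handed (so a half turn about z gives the same grasp; the last joint's range is limited). The gripper opens to 85 mm and grips with 20 to 120 N. Pads are 22 mm wide; open, the fingers measure 114 mm over their backs; the gripper's body (76 mm by 85 mm) begins 54 mm behind the grasp point. The pads swing forward as they close: fully open they stand 13 mm farther back than shut.
Start: joints at [-1.308, 0.333, 0.04, 1.465, -0.013, 1.343, -0.059], TCP at [0.23, 0.608, 0.231] pointing down, gripper open.
Joint ranges: [-2.58, 2.58], [-0.38, 2.09], [-1.3, 1.39], [0.25, 2.4], [-1.5, 4.64], [0.08, 2.09], [-2.65, 2.65]. Speed limits (rad/s): [2.22, 2.22, 2.79, 2.79, 3.14, 3.14, 3.14].

## Interface

Orientations are given as a rotation vector (axis times angle).
In Python, from station import manip gives the robot as it stands. The module is installed in compiled form; this text tells all that it offers.
- The arm moves only by the tool carry_out, never from a script. Its argument "targets" is text: rows parted by semicolons, each of 5 numbers parted by spaces: the opening, from 0 (shut) to 1 (fully open), then the shift along the tool's x, y, z in cm, then the turn about the tool's z in degrees. A call has 1 to 8 rows; each row shifts and turns the pose as measured when the row begins, along the tool's axes as they then stand; what a row does not reach is not made up. A row lasts 1/10 s, in which the tool goes at most 50 mm and 8.59 degrees, less where a joint would pass 70% of its speed; a pose out of reach is approached as far as the arm can. A call with a gripper value outside its range is refused whole. The fingers move at their own pace and stop on an object; "squeeze" is the grip in N (left out, the last holds). Time passes only in rows, so rows that do not move let the fingers close. It gives the time, the measured TCP pose, the force and the opening at its end, in the units of the state.
- manip.read_state(): the state, without advancing time (a new reading comes with each control period).
- manip.snapshot(name): name is "side" or "top" or "wrist"; returns a dict with "image" (480x640x3 uint8, red, green, blue), "intrinsics" (3x3 intrinsics, pixels), "origin" and "orientation" of the camera in the world. Camera axes: x right, y up, looking along -z (the intrinsics and any distortion apply to the point x, -y, -z); pixel columns grow to the right and rows downward; lengths in m; the calibration is good to about 2 mm. The wrist camera is an equidistant fisheye: a pixel r from the principal point sees the ray r / f radians off the axis. A picture is of the moment at which its call begins. There is no depth.
- manip.job_done(): hands the job in, once; it reports no verdict.
The state is a dict: "clock": time; "q": joint angles; "joint_velocities": joint speeds; "joint_efforts": joint torques, N m; "tcp_pos": TCP position; "tool_rot": TCP orientation; "ft_force": force on the tool from outside, world axes, zero at the start; "torque": the same for the moment, N m; "finger_gap": finger opening in m.
Only numpy, scipy, OpenCV 4.12 (cv2) and the standard library are available. Lean on these libraries where they do the work, as an engineer would, in place of code of your own. Each camera call takes 0.05 s, during which the arm holds its last target.

## Task

The drawer of the blue bulb carriage has been left open and it sticks, while the carriage itself rolls freely on its bench track. Press the red brake lever down firmly, without crushing the brake, until the brake grips and stays on by itself when you let go; with the brake on, push the drawer fully shut; then flick the lever all the way back up to release the carriage. Leave the carriage where it was parked and do not disturb the carton, the can or the jar.

Things in the scene. Friction and masses are not known exactly. Their poses are not given: they have to be found in the camera images.
- track: Aluminium bench plate 250 x 460 x 15 mm (x -155 to +95, y -230 to +230 mm in its own frame) with two low steel rails along its y axis, fixed to the bench. Origin under the middle of the rails, on the bench; z up; -x is the brake lever's side, roughly towards the robot. The carriage rolls along the track's y.
- carriage_top (a point): Middle of the top of the blue steel carriage, 96 mm (x) by 180 mm (y), top 110 mm above the bench, axes as the track's. The +y half of its top is closed, the rest open over the drawer. About 2.2 kg in all; it rolls along y with only about 1.5 N of friction, at most 90 mm either side of the track's middle.
- drawer_front (a point): Centre of the outer face of the drawer's front plate (92 mm along x, 58 mm high, from 46 to 104 mm above the bench, 8 mm thick), looking to -y of the carriage. Push it along +y of the track to shut it. Axes as the track's.
- drawer (a joint): How far the drawer is open, m: 0 shut (hard stop, front plate against the carriage), 0.07 fully out. It sticks: it slides at about 8 N and stays where it is left.
- brake_hinge (a point): Hinge of the brake lever, on the -x face of the carriage, 50 mm above the bench and 56 mm to -x of the carriage's middle; its axis lies along the track's y. Axes as the track's.
- brake_handle (a point): On the middle line of the lever's red bar, where to press or pinch it. Bar 95 mm long, 16 mm wide (along y), 12 mm thick. With the lever level (joint 0.55) this point is 95 mm to -x of the hinge and 30 mm above it, and the bar runs from 45 to 140 mm to -x of the hinge; at joint 0 the lever is turned up by 0.55 rad about the hinge. Free space beside and below it.
- brake (a joint): Brake lever angle, rad: 0 fully up (stop, brake off), growing as pressed down. Friction 0.8 N m (about 8 N at the handle); it stays where left. Its shoe meets the liner between 0.46 and 0.64 rad: wear is not measured, it must be felt. From there the handle force rises about 5 N per mm. 16 to 22 N at the handle point makes it grip and stay on; under 14 N holds poorly, over 30 N may crush the liner.
- brake_rail: Fixed steel strip 44 x 400 mm along the track's y, 90 mm to -x of its middle, with an orange liner on which the lever's rubber shoe (35 mm from the hinge) presses; the liner's top is 37 to 43 mm above the bench. Origin under the middle of the strip.
- carton: Bystander: small cardboard carton 55 x 45 x 75 mm high, origin under its centre.
- can: Bystander: green can, 54 mm diameter, 110 mm high, origin under its centre.
- jar: Bystander: amber jar with black cap, 60 mm diameter, 70 mm high, origin under its centre.

How it is judged:
By the outcome, as a careful person would: the job done as asked, in the order asked, and still so for the second after the job is handed in, with the robot touching nothing.
It also fails if it takes over 69 s, if anything falls off the work surface, if the arm or the gripper's body presses on something with over 40 N, if the wrist force passes 120 N, or if a joint passes its speed limit or range.

## Working session

There is one attempt and no reset: what is moved stays moved. The work goes in short steps, Python scripts to look and compute and a tool call to move; the robot and the scene stay as the last step left them, time stands still between calls to the robot, and variables do not carry over. Pictures are saved under pics/ and viewed, and the job is handed in when it is done.

Besides the shell and the picture viewer there is one more tool, called after "Request:" by a JSON object that holds its "method" and its "body", one argument or row to a line. carry_out: Moves the arm, as the interface text tells. Its arguments: {"type":"object","properties":{"targets":{"type":"string"},"squeeze":{"type":"number"}},"required":["targets"]}

```bash
mkdir -p pics
cat > h.py <<'E'
import numpy as np, cv2
from station import manip
from scipy.spatial.transform import Rotation as R
def snap(n,f):
    s=manip.snapshot(n); cv2.imwrite('pics/'+f,s['image'][:,:,::-1]); np.savez('pics/'+f+'.npz',**{k:np.array(v) for k,v in s.items()}); return s
def st():
    s=manip.read_state()
    for k in s: print(k,np.round(s[k],4))
E
python3 - <<'E'
from h import *
st(); print(manip.grip_point_offset)
for n in ['side','top','wrist']:
    s=snap(n,n+'0.png'); print(n,s['intrinsics'],s['origin'],s['orientation'],[k for k in s])
E
```

```text
clock 0.0
q [-1.3082  0.3339  0.0399  1.4663 -0.0134  1.3433 -0.0585]
joint_velocities [ 0.0015 -0.0013  0.      0.001  -0.0004  0.0002 -0.0011]
joint_efforts [ 1.30000e-03 -6.58566e+01  1.36590e+00 -4.05539e+01  1.67000e-02
  1.24000e-02  0.00000e+00]
tcp_pos [0.23   0.6075 0.2304]
tool_rot [ 2.5840e+00  1.7849e+00 -2.0000e-03]
ft_force [-0.9801  0.2233  0.489 ]
torque [ 0.0337  0.0013 -0.044 ]
finger_gap 0.0855
0.0187
side [[467.88010474   0.         321.11790964]
 [  0.         467.88010474 238.50838676]
 [  0.           0.           1.        ]] [ 0.00952398 -0.60438258  0.60592824] [ 0.99061196 -0.39084868 -0.63756213] ['image', 'intrinsics', 'origin', 'orientation']
top [[438.83859916   0.         318.23675724]
 [  0.         438.83859916 236.91078935]
 [  0.           0.           1.        ]] [0.53634992 0.0717471  1.05612576] [ 0.04514591 -0.06086832 -1.57343724] ['image', 'intrinsics', 'origin', 'orientation']
wrist [[371.64829954   0.         316.88134432]
 [  0.         371.64829954 233.59514073]
 [  0.           0.           1.        ]] [0.15819643 0.63379302 0.37400183] [-0.2652599  -0.18264029  1.19937763] ['image', 'intrinsics', 'origin', 'orientation']
```

View pics/side0.png

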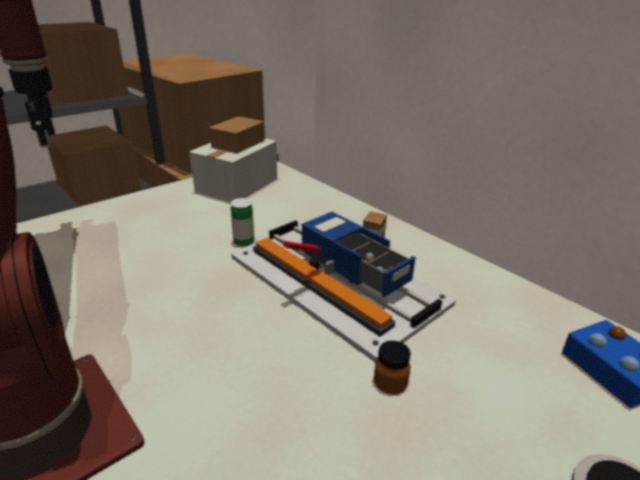

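View pics/top0.png

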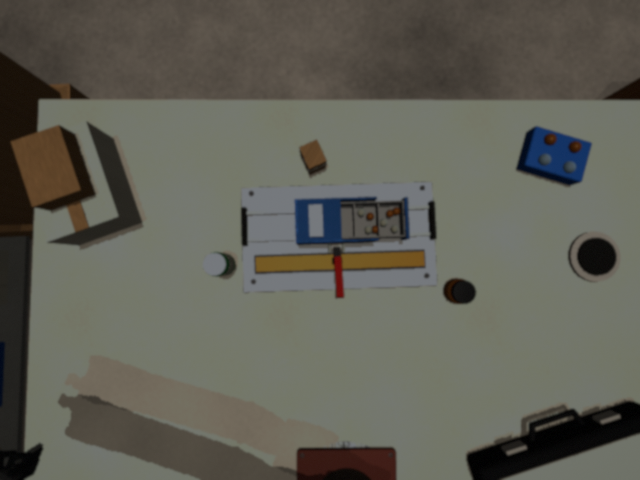

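View pics/wrist0.png

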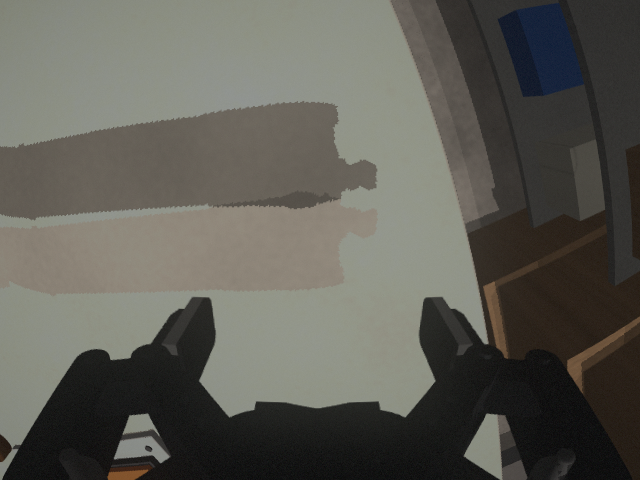

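The side and top views show the track (top-view corners about (242,189), (434,182), (438,286), (244,293)), with the drawer open to the right (-y). The red lever is near (340,275), the can at (218,264), the jar at (460,291) and the carton at (313,157). I'll zoom in on the top view.

Run:
```python
import cv2
a=cv2.imread('pics/top0.png')[130:310,190:490]
a=cv2.convertScaleAbs(a,alpha=1.5)
cv2.imwrite('pics/topz.png',cv2.resize(a[40:,30:270],None,fx=3.3,fy=3.3,interpolation=cv2.INTER_CUBIC))
a=cv2.imread('pics/side0.png')[190:400,220:460]
a=cv2.convertScaleAbs(a,alpha=1.3)
cv2.imwrite('pics/sidez.png',cv2.resize(a,None,fx=2.8,fy=2.8,interpolation=cv2.INTER_CUBIC))
```

```text
(no output)
```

View pics/topz.png

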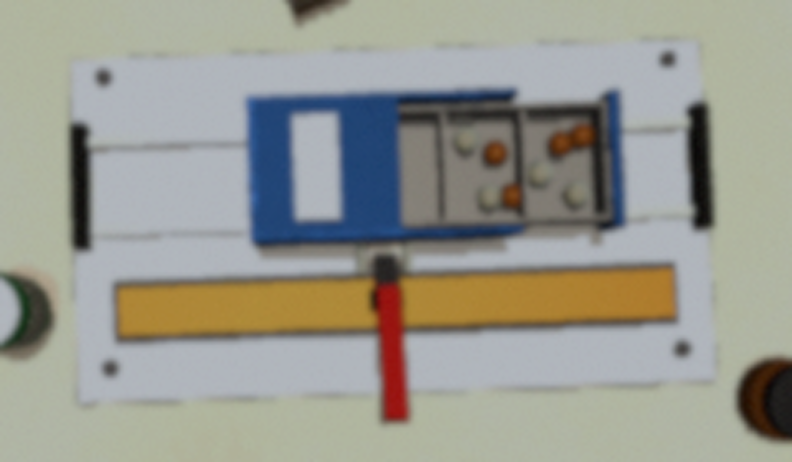

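View pics/sidez.png

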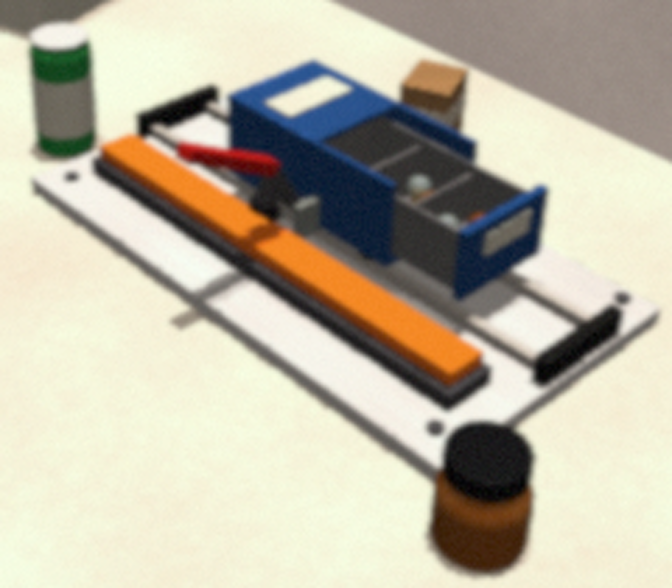

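```bash
cat > g.py <<'E'
from h import *
def cam(f):
    d=np.load('pics/'+f+'.npz'); return d['intrinsics'],d['origin'],R.from_rotvec(d['orientation'])
def proj(c,P):
    K,o,r=c; p=r.inv().apply(np.atleast_2d(P)-o); p=p*[1,-1,-1]; q=(K@p.T).T; return q[:,:2]/q[:,2:]
def back(c,uv,z):
    K,o,r=c; uv=np.atleast_2d(uv).astype(float)
    d=np.c_[(uv[:,0]-K[0,2])/K[0,0],-(uv[:,1]-K[1,2])/K[1,1],-np.ones(len(uv))]
    d=r.apply(d); return o+d*((z-o[2])/d[:,2])[:,None]
def tz(a): return np.array(a,float)/3.3+[220,170]
def sz(a): return np.array(a,float)/2.8+[220,190]
E
python3 - <<'E'
from g import *
from scipy.optimize import least_squares
T=cam('top0.png');S=cam('side0.png')
def W(p,P):
    c,s=np.cos(p[2]),np.sin(p[2]); P=np.array(P,float)
    return np.c_[p[0]+c*P[:,0]-s*P[:,1],p[1]+s*P[:,0]+c*P[:,1],P[:,2]]
# corners track frame: TL=( .095,.23) TR=(.095,-.23) BR=(-.155,-.23) BL
A=[[.095,.23,.015],[.095,-.23,.015],[-.155,-.23,.015],[-.155,.23,.015]]
At=tz([[72,62],[699,42],[715,381],[79,403]])
Bs=[[-.155,.23,.015],[.095,-.23,.015]]; Bu=sz([[35,183],[658,315]])
f=lambda p:np.r_[(proj(T,W(p,A))-At).ravel(),(proj(S,W(p,Bs))-Bu).ravel()]
r=least_squares(f,[.55,.05,0]);p=r.x;print('track',p,np.degrees(p[2]),r.fun.round(1))
def inv(Pw):
    c,s=np.cos(p[2]),np.sin(p[2]); d=Pw[:,:2]-p[:2]; return np.c_[c*d[:,0]+s*d[:,1],-s*d[:,0]+c*d[:,1]]
print('car top',inv(back(T,tz([[248,98],[515,92],[521,235],[255,243]]),.11)).round(4))
print('drawer front top',inv(back(T,tz([[618,92],[624,224]]),.104)).round(4))
print('side car',inv(back(S,sz([[231,98],[314,62],[474,148],[393,187]]),.11)).round(4))
print('side drw',inv(back(S,sz([[545,188],[458,236]]),.104)).round(4))
a=.55
print('lever tip top',inv(back(T,tz([[397,420],[389,285]]),.14)).round(4))
for n,uv,z in [('can',tz([[0,312]]),.11)]: print(n,back(T,uv,z),inv(back(T,uv,z)))
print('can',back(T,[[215,264]],.11),'jar',back(T,[[461,292]],.07),'carton',back(T,[[315,154]],.075))
E
```

```text
track [0.63587621 0.01264278 0.02708399] 1.5517985721483563 [-0.7 -0.8  1.  -0.3  1.2  1.5 -0.8  1.  -1.7 -2.3  2.1 -1.7]
car top [[ 0.0482  0.0981]
 [ 0.0471 -0.078 ]
 [-0.0475 -0.0782]
 [-0.0474  0.0961]]
drawer front top [[ 0.046  -0.1474]
 [-0.0419 -0.1474]]
side car [[-0.0487  0.0931]
 [ 0.0451  0.096 ]
 [ 0.0385 -0.0836]
 [-0.0472 -0.0815]]
side drw [[ 0.0422 -0.1477]
 [-0.0518 -0.1467]]
lever tip top [[-0.1631  0.0089]
 [-0.0782  0.0111]]
can [[0.54141894 0.27331074 0.11      ]] [[-0.08736356  0.26313033]]
can [[0.54262631 0.28403608 0.11      ]] jar [[ 0.47830046 -0.25768043  0.07      ]] carton [[0.79126302 0.0684665  0.075     ]]
```

```bash
cat >> g.py <<'E'
P0=np.array([0.6359,0.0126]);YAW=0.0271
ex=np.array([np.cos(YAW),np.sin(YAW),0]);ey=np.array([-np.sin(YAW),np.cos(YAW),0])
def trk():
    s=manip.read_state(); t=np.array(s['tcp_pos']); d=t-np.r_[P0,0]
    r=R.from_rotvec(s['tool_rot']); x=r.apply([1,0,0]); F=np.array(s['ft_force'])
    print('t%.2f track xyz mm'%s['clock'],np.round([d@ex*1e3,d@ey*1e3,t[2]*1e3],1),'toolx ang-from-trackY deg %.2f'%np.degrees(np.arctan2(x@ex*-1,x@ey)),'F trk',np.round([F@ex,F@ey,F[2]],1),'gap %.4f'%s['finger_gap'],'toolz',r.apply([0,0,1]).round(3))
    return s,t,r
def to(x,y,z):
    s,t,r=trk(); w=np.r_[P0,0]+ex*x+ey*y+[0,0,z]
    print('shift cm',np.round(r.inv().apply(w-t)*100,2))
E
python3 - <<'E'
from g import *
to(-.121,.009,.2)
s=manip.read_state()
r=R.from_rotvec(s['tool_rot'])*R.from_euler('z',-22.35,degrees=True)
w=np.r_[P0,0]+ex*-.121+ey*.009+[0,0,.2]
print('after turn', r.inv().apply(w-np.array(s['tcp_pos']))*100)
E
```

```text
t0.15 track xyz mm [-389.7  605.8  230.6] toolx ang-from-trackY deg -22.28 F trk [ 0.2  0.5 -0.6] gap 0.0855 toolz [-0.    -0.001 -1.   ]
shift cm [-45.03  47.49   3.12]
after turn [-59.70379286  26.79794557   3.12241568]
```

Request:
{"method": "carry_out", "body": {
  "targets": "0 0 0 0 -7.5; 0 0 0 0 -7.5; 0 0 0 0 -7.3; 0 -4 1.8 0 0; 0 -4 1.8 0 0; 0 -4 1.8 0 0; 0 -4 1.8 0 0; 0 -4 1.8 0 0",
  "squeeze": 40
}}

```text
clock: 0.95
tcp_pos: [0.3259, 0.4094, 0.2263]
tool_rot: [2.159, 2.282, -0.012]
ft_force: [0.7, -0.4, 0.8]
finger_gap: -0.0
```

```bash
python3 -c "
from g import *
to(-.121,.009,.2)"
```

```text
t0.95 track xyz mm [-299.1  405.1  226.3] toolx ang-from-trackY deg 1.62 F trk [ 0.6 -0.5  0.8] gap -0.0000 toolz [-0.005 -0.005 -1.   ]
shift cm [-40.08  16.7    2.74]
```

Request:
{"method": "carry_out", "body": {
  "targets": "0 -4.5 1.9 0 1; 0 -4.5 1.9 0 0; 0 -4.5 1.9 0 0; 0 -4.5 1.9 0 0; 0 -4.5 1.9 0 0; 0 -4.5 1.9 0 0; 0 -4.5 1.9 0.5 0; 0 -3 1 1 0"
}}

```text
clock: 1.75
tcp_pos: [0.4846, 0.0583, 0.2129]
tool_rot: [2.181, 2.26, -0.005]
ft_force: [0.2, 0.1, -0.0]
finger_gap: -0.0001
```

```bash
python3 -c "
from g import *
to(-.121,.009,.17)"
```

```text
t1.75 track xyz mm [-150.    49.8  212.9] toolx ang-from-trackY deg 0.49 F trk [ 0.2  0.1 -0. ] gap -0.0001 toolz [-0.002 -0.003 -1.   ]
shift cm [-4.09  2.87  4.3 ]
```

Request:
{"method": "carry_out", "body": {
  "targets": "0 -2 1.4 1 0.5; 0 -1.5 1.2 1 0; 0 -0.6 0.3 1 0; 0 0 0 0 0"
}}

```text
clock: 2.15
tcp_pos: [0.5154, 0.0103, 0.1807]
tool_rot: [2.201, 2.24, -0.008]
ft_force: [-0.3, -1.1, -0.3]
finger_gap: -0.0002
```

```bash
python3 -c "
from g import *
to(-.121,.009,.155)
snap('wrist','w1.png');snap('side','s1.png')
a=cv2.imread('pics/s1.png')[190:330,240:420]
cv2.imwrite('pics/s1z.png',cv2.resize(a,None,fx=4,fy=4,interpolation=cv2.INTER_CUBIC))
"
```

```text
t2.15 track xyz mm [-120.5    0.9  180.7] toolx ang-from-trackY deg -0.55 F trk [-0.4 -1.1 -0.3] gap -0.0002 toolz [-0.003 -0.004 -1.   ]
shift cm [ 0.82 -0.05  2.57]
```

View pics/w1.png

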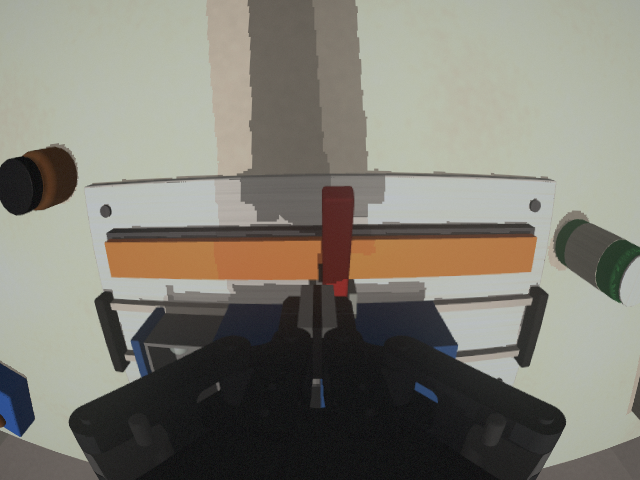

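View pics/s1z.png

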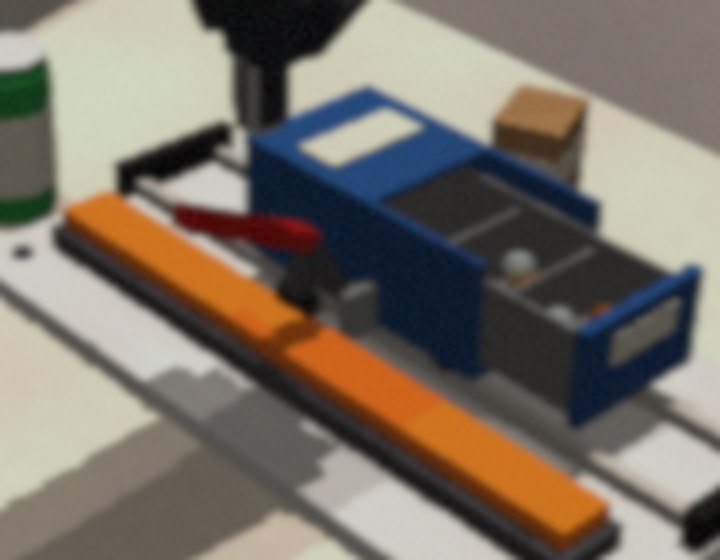

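Wrist view: bar centred at column ~338, tool centreline ~318, plate corners (87,184)/(554,180). I'll get the lever's y from this with the fisheye model.

```bash
cat >> g.py <<'E'
def fback(f,uv,z):
    K,o,r=cam(f); uv=np.atleast_2d(uv).astype(float)
    a=(uv-[K[0,2],K[1,2]])/K[0,0]; th=np.linalg.norm(a,axis=1)
    d=np.c_[np.sin(th)*a[:,0]/th,-np.sin(th)*a[:,1]/th,-np.cos(th)]
    d=r.apply(d); z=np.asarray(z,float); return o+d*((z-o[2])/d[:,2])[:,None]
def intr(Pw):
    d=Pw-np.r_[P0,0]; return np.c_[d@ex,d@ey]*1e3
E
python3 - <<'E'
from g import *
f='w1.png'
print('plate',intr(fback(f,[[87,184],[554,180]],.015)).round(1), 'expect -155,-/+230')
print('holes/liner',intr(fback(f,[[105,240],[536,236],[107,278],[536,271]],.040)).round(1))
# bar top surface tip
for z in (.14,.149,.155): print(z,intr(fback(f,[[323,187],[353,187]],z)).round(1))
print('bar lower',intr(fback(f,[[320,270],[350,270]],.12)).round(1))
# fingertip edges
print('fingers',intr(fback(f,[[300,285],[334,285]],.181)).round(1))
print('carriage front corner',intr(fback(f,[[219,305],[446,305],[456,345]],.11)).round(1))
E
```

```text
plate [[-153.2 -222.2]
 [-153.5  229.6]] expect -155,-/+230
holes/liner [[-104.4 -192.9]
 [-104.9  198.8]
 [ -66.6 -199.2]
 [ -70.1  206.1]]
0.14 [[-164.3    3.6]
 [-164.2   18.7]]
0.149 [[-165.9    3.5]
 [-165.8   17.8]]
0.155 [[-166.9    3.4]
 [-166.9   17.3]]
bar lower [[-110.9    1.8]
 [-110.7   19.7]]
fingers [[-129.6   -6.9]
 [-129.5    7.6]]
carriage front corner [[-81.1 -65.8]
 [-79.   87.3]
 [-44.9 100.4]]
```

Request:
{"method": "carry_out", "body": {
  "targets": "0 0.6 0 0 0.5; 0 0.4 -0.1 1 0; 0 0 0 1 0; 0 0 0 0 0"
}}

```text
clock: 2.65
tcp_pos: [0.5139, 0.0268, 0.1616]
tool_rot: [2.203, 2.239, -0.001]
ft_force: [0.1, 0.4, 0.3]
finger_gap: -0.0
```

```bash
python3 -c "
from g import *
to(-.122,.0107,.145)"
```

```text
t2.65 track xyz mm [-121.6   17.5  161.6] toolx ang-from-trackY deg -0.64 F trk [0.1 0.4 0.3] gap -0.0000 toolz [ 0.    -0.001 -1.   ]
shift cm [-0.68 -0.03  1.66]
```

Request:
{"method": "carry_out", "body": {
  "targets": "0 -0.6 0 0 0; 0 0 0 0 0; 0 0 0 0 0"
}}

```text
clock: 2.95
tcp_pos: [0.5137, 0.0204, 0.1614]
tool_rot: [2.203, 2.239, -0.002]
ft_force: [0.3, -0.3, 0.5]
finger_gap: -0.0001
```

```bash
python3 -c "
from g import *
to(-.122,.0107,.145)
snap('wrist','w2.png')"
```

```text
t2.95 track xyz mm [-121.9   11.1  161.4] toolx ang-from-trackY deg -0.61 F trk [ 0.3 -0.3  0.5] gap -0.0001 toolz [-0.001 -0.001 -1.   ]
shift cm [-0.04 -0.    1.64]
```

View pics/w2.png

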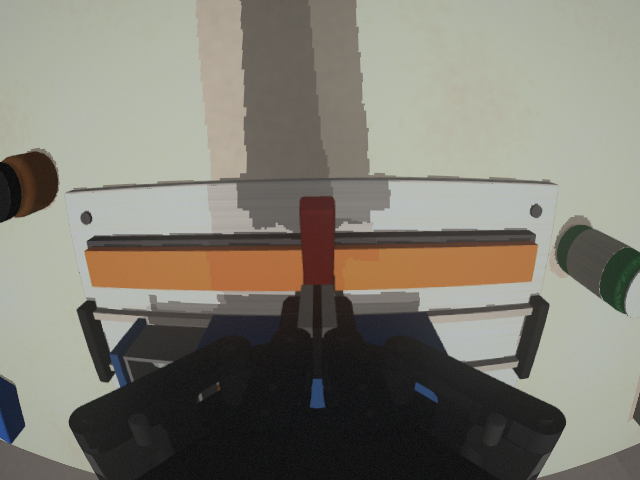

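The fingers (301–334) are now centred on the bar (300–335). Next I'll lower until I feel contact.

Request:
{"method": "carry_out", "body": {
  "targets": "0 0 0 1.4 0; 0 0 0 0 0; 0 0 0 0.3 0; 0 0 0 0.3 0; 0 0 0 0.3 0"
}}

```text
clock: 3.5
tcp_pos: [0.514, 0.02, 0.1368]
tool_rot: [2.203, 2.238, -0.001]
ft_force: [-0.3, -0.5, 0.4]
finger_gap: 0.0001
```

```bash
python3 -c "
from g import *
trk()"
```

```text
t3.50 track xyz mm [-121.6   10.7  136.8] toolx ang-from-trackY deg -0.66 F trk [-0.3 -0.5  0.4] gap 0.0001 toolz [ 0.    -0.001 -1.   ]
```

Request:
{"method": "carry_out", "body": {
  "targets": "0 0 -0.2 0.3 0; 0 0 -0.3 0.4 0; 0 0 -0.3 0.4 0"
}}

```text
clock: 3.8
tcp_pos: [0.5072, 0.0199, 0.1268]
tool_rot: [2.202, 2.237, 0.003]
ft_force: [-2.0, 0.0, 11.3]
finger_gap: -0.0
```

```bash
python3 -c "
from g import *
trk()"
```

```text
t3.80 track xyz mm [-128.4   10.8  126.8] toolx ang-from-trackY deg -0.67 F trk [-2.   0.1 11.3] gap -0.0000 toolz [ 0.003 -0.001 -1.   ]
```

Request:
{"method": "carry_out", "body": {
  "targets": "0 0 -0.3 0.4 0; 0 0 -0.3 0.4 0; 0 0 -0.2 0.4 0; 0 0 -0.2 0.4 0; 0 0 -0.2 0.4 0"
}}

```text
clock: 4.3
tcp_pos: [0.4966, 0.0196, 0.1108]
tool_rot: [2.202, 2.235, 0.012]
ft_force: [-4.0, -1.1, 10.3]
finger_gap: -0.0002
```

```bash
python3 -c "
from g import *
trk()"
```

```text
t4.30 track xyz mm [-139.    10.8  110.8] toolx ang-from-trackY deg -0.70 F trk [-4.1 -0.9 10.3] gap -0.0002 toolz [ 0.009  0.002 -1.   ]
```

Request:
{"method": "carry_out", "body": {
  "targets": "0 0 -0.2 0.4 0; 0 0 -0.2 0.4 0; 0 0 -0.2 0.3 0"
}}

```text
clock: 4.6
tcp_pos: [0.4909, 0.0195, 0.1014]
tool_rot: [2.202, 2.234, 0.016]
ft_force: [0.8, -0.5, 6.9]
finger_gap: -0.0
```

```bash
python3 -c "
from g import *
trk()"
```

```text
t4.60 track xyz mm [-144.8   10.8  101.4] toolx ang-from-trackY deg -0.72 F trk [ 0.8 -0.5  6.9] gap -0.0000 toolz [ 0.01   0.004 -1.   ]
```

Request:
{"method": "carry_out", "body": {
  "targets": "0 0 -0.1 0.2 0; 0 0 -0.1 0.2 0; 0 0 0 0.2 0"
}}

```text
clock: 4.9
tcp_pos: [0.4892, 0.0194, 0.097]
tool_rot: [2.202, 2.234, 0.019]
ft_force: [-5.6, -1.2, 9.6]
finger_gap: 0.0001
```

Request:
{"method": "carry_out", "body": {
  "targets": "0 0 -0.1 0.15 0; 0 0 0 0.15 0"
}}

```text
clock: 5.1
tcp_pos: [0.4883, 0.0194, 0.0949]
tool_rot: [2.202, 2.233, 0.021]
ft_force: [-5.0, -1.4, 8.8]
finger_gap: -0.0001
```

Request:
{"method": "carry_out", "body": {
  "targets": "0 0 0 0.15 0"
}}

```text
clock: 5.2
tcp_pos: [0.4878, 0.0193, 0.0938]
tool_rot: [2.203, 2.234, 0.021]
ft_force: [-4.8, -1.3, 9.7]
finger_gap: 0.0003
```

Request:
{"method": "carry_out", "body": {
  "targets": "0 0 0 0.15 0; 0 0 0 0.15 0"
}}

```text
clock: 5.4
tcp_pos: [0.4868, 0.0193, 0.0914]
tool_rot: [2.205, 2.235, 0.02]
ft_force: [-6.0, 0.0, 12.0]
finger_gap: -0.0
```

Request:
{"method": "carry_out", "body": {
  "targets": "0 0 -0.05 0.15 0"
}}

```text
clock: 5.5
tcp_pos: [0.4864, 0.0193, 0.0906]
tool_rot: [2.205, 2.235, 0.021]
ft_force: [-3.7, -1.5, 12.9]
finger_gap: -0.0003
```

Request:
{"method": "carry_out", "body": {
  "targets": "0 0 -0.05 0.15 0"
}}

```text
clock: 5.6
tcp_pos: [0.4862, 0.0193, 0.0901]
tool_rot: [2.205, 2.235, 0.022]
ft_force: [-5.2, -0.9, 16.7]
finger_gap: 0.0003
```

Request:
{"method": "carry_out", "body": {
  "targets": "0 0 -0.05 0.15 0"
}}

```text
clock: 5.7
tcp_pos: [0.486, 0.0193, 0.0897]
tool_rot: [2.205, 2.234, 0.024]
ft_force: [-5.3, -1.4, 18.1]
finger_gap: 0.0004
```

```bash
python3 -c "
from g import *
trk()"
```

```text
t5.70 track xyz mm [-149.6   10.8   89.7] toolx ang-from-trackY deg -0.80 F trk [-5.4 -1.3 18.1] gap 0.0004 toolz [ 0.012  0.009 -1.   ]
```

Request:
{"method": "carry_out", "body": {
  "targets": "0 0 0 0.17 0"
}}

```text
clock: 5.8
tcp_pos: [0.4859, 0.0193, 0.0892]
tool_rot: [2.206, 2.235, 0.025]
ft_force: [-11.4, -1.9, 21.7]
finger_gap: -0.0
```

Request:
{"method": "carry_out", "body": {
  "targets": "0 0 0.05 -0.1 0; 0 0 0 -0.3 0; 0 0 0 -0.5 0; 0 0 0 -1 0; 0 0 0 0 0"
}}

```text
clock: 6.3
tcp_pos: [0.4858, 0.019, 0.11]
tool_rot: [2.206, 2.234, 0.026]
ft_force: [0.1, -0.7, 0.7]
finger_gap: -0.0002
```

```bash
python3 -c "
from g import *
trk()
snap('wrist','w3.png');snap('side','s3.png');snap('top','t3.png')
a=cv2.imread('pics/s3.png')[190:330,240:420]
cv2.imwrite('pics/s3z.png',cv2.resize(a,None,fx=4,fy=4,interpolation=cv2.INTER_CUBIC))
"
```

```text
t6.30 track xyz mm [-149.8   10.5  110. ] toolx ang-from-trackY deg -0.82 F trk [ 0.1 -0.8  0.7] gap -0.0002 toolz [ 0.013  0.011 -1.   ]
```

View pics/w3.png

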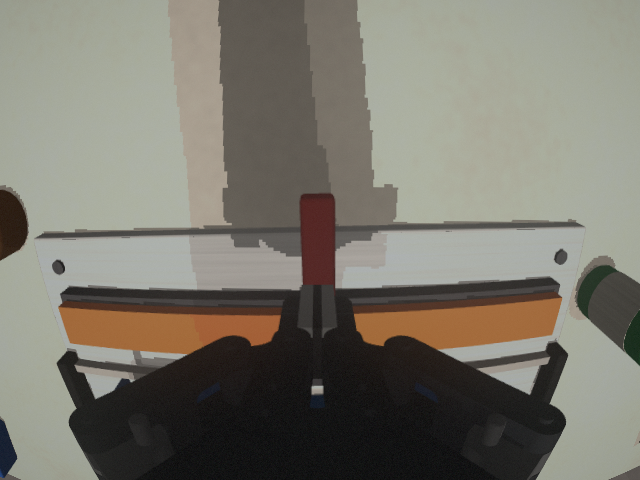

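View pics/s3z.png

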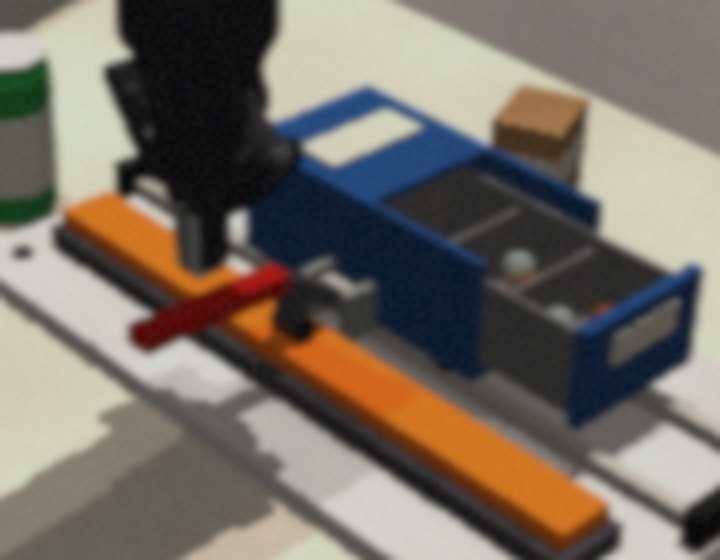

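Request:
{"method": "carry_out", "body": {
  "targets": "0 0 0 -4 0; 0 0 0 -4 0; 0 0 0 0 0; 0 -3 2 0 -8.5; 0 0 0 0 -8.5; 0 0 0 0 -8.5; 0 0 0 0 -8.5; 0 0 0 0 -8.5"
}}

```text
clock: 7.25
tcp_pos: [0.5018, -0.0098, 0.187]
tool_rot: [1.245, 2.882, 0.016]
ft_force: [0.4, 0.6, 0.6]
finger_gap: 0.0002
```

```bash
python3 -c "
from g import *
to(0,-.19,.17);print(manip.read_state()['q'])"
```

```text
t7.25 track xyz mm [-134.7  -18.8  187. ] toolx ang-from-trackY deg 41.74 F trk [0.4 0.5 0.6] gap 0.0002 toolz [ 0.006  0.009 -1.   ]
shift cm [-21.75  -1.36   1.63]
[-0.57545747  0.04659121  0.53317857  1.90547938 -0.03454608  1.19009357
  2.29629312]
```

Request:
{"method": "carry_out", "body": {
  "targets": "0 0 0 0 8.5; 0 0 0 0 8.5; 0 0 0 0 8.5; 0 0 0 0 8.5; 0 0 0 0 8.5; 0 0 0 0 8.5; 0 0 0 0 8.5; 0 0 0 0 8.5"
}}

```text
clock: 8.05
tcp_pos: [0.4991, -0.01, 0.1802]
tool_rot: [-2.641, -1.69, -0.003]
ft_force: [0.0, -0.1, 0.1]
finger_gap: 0.0005
```

Request:
{"method": "carry_out", "body": {
  "targets": "0 0 0 0 8.5; 0 0 0 0 8.5; 0 0 0 0 8.5; 0 0 0 0 8.5; 0 0 0 0 8.5; 0 0 0 0 8.5; 0 0 0 0 0; 0 0 0 0 0"
}}

```text
clock: 8.85
tcp_pos: [0.4964, -0.0099, 0.1739]
tool_rot: [-3.114, -0.375, 0.013]
ft_force: [-0.7, 1.1, 0.2]
finger_gap: 0.0003
```

```bash
python3 -c "
from g import *
to(0,-.19,.17);print(manip.read_state()['q'])"
```

```text
t8.85 track xyz mm [-140.   -18.8  173.9] toolx ang-from-trackY deg -77.81 F trk [-0.6  1.1  0.2] gap 0.0003 toolz [-0.009  0.004 -1.   ]
shift cm [10.07 19.7   0.18]
[-0.63915374  0.05920763  0.60092079  1.92481349 -0.04140781  1.17688109
  0.21706376]
```

Request:
{"method": "carry_out", "body": {
  "targets": "0 1.5 4 0 6; 0 2.3 4 0 6; 0 2.5 4 0 0; 0 2.5 3.5 0 0; 0 2.5 1 0 0; 0 2 0 0 0; 0 0 0 0 0"
}}

```text
clock: 9.55
tcp_pos: [0.6519, -0.1664, 0.1675]
tool_rot: [-3.135, -0.092, 0.018]
ft_force: [-0.4, 0.9, -0.2]
finger_gap: 0.0001
```

```bash
python3 -c "
from g import *
to(0,-.185,.06)"
```

```text
t9.55 track xyz mm [  11.1 -179.4  167.5] toolx ang-from-trackY deg -88.18 F trk [-0.4  0.9 -0.2] gap 0.0001 toolz [-0.011  0.005 -1.   ]
shift cm [-1.01  0.59 10.76]
```

Request:
{"method": "carry_out", "body": {
  "targets": "0 -1 0.6 0 1.8; 0 0 0 0 0; 0 0 0 2.5 0; 0 0 0 2 0; 0 0 0 0 0"
}}

```text
clock: 10.05
tcp_pos: [0.6376, -0.1734, 0.122]
tool_rot: [-3.135, -0.048, 0.018]
ft_force: [-1.0, -0.2, -0.5]
finger_gap: 0.0
```

```bash
python3 -c "
from g import *
to(0,-.185,.06);snap('wrist','w4.png');snap('top','t4.png')
a=cv2.imread('pics/t4.png')[160:310,290:490]
cv2.imwrite('pics/t4z.png',cv2.resize(a,None,fx=4,fy=4,interpolation=cv2.INTER_CUBIC))
"
```

```text
t10.05 track xyz mm [  -3.4 -186.   122. ] toolx ang-from-trackY deg -89.80 F trk [-1.  -0.1 -0.5] gap 0.0000 toolz [-0.011  0.006 -1.   ]
shift cm [ 0.41 -0.06  6.2 ]
```

View pics/w4.png

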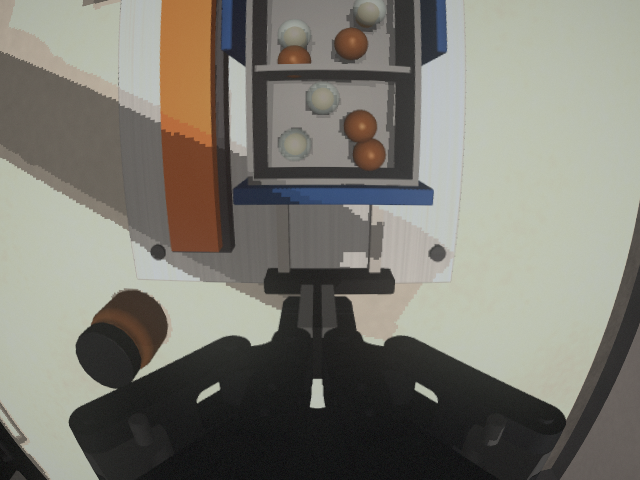

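View pics/t4z.png

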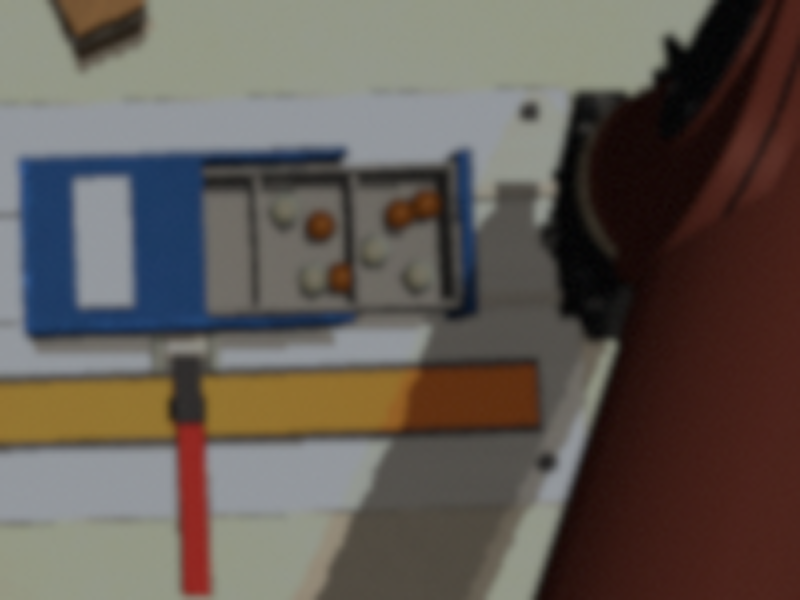

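Request:
{"method": "carry_out", "body": {
  "targets": "0 0.6 0 0 0; 0 0 0 2.5 0; 0 0 0 2.5 0; 0 0 0 0 0; 0 0 0 0.4 0; 0 0 0 0 0"
}}

```text
clock: 10.75
tcp_pos: [0.6507, -0.1738, 0.0782]
tool_rot: [-3.137, -0.052, -0.006]
ft_force: [-0.3, 0.1, -0.3]
finger_gap: 0.0004
```

```bash
python3 -c "
from g import *
to(0.002,-.164,.06);snap('wrist','w5.png')
f='w5.png'
"
```

```text
t10.75 track xyz mm [   9.7 -186.7   78.2] toolx ang-from-trackY deg -89.67 F trk [-0.3  0.1 -0.3] gap 0.0004 toolz [ 0.004  0.005 -1.   ]
shift cm [-0.77 -2.27  1.83]
```

View pics/w5.png

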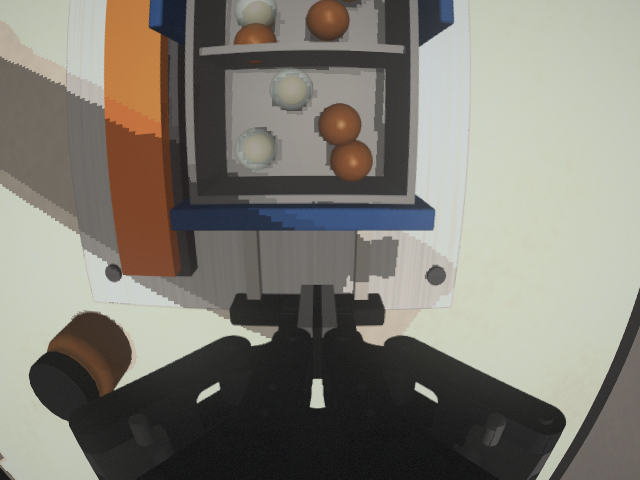

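Request:
{"method": "carry_out", "body": {
  "targets": "0 -0.6 0 0.8 0; 0 0 0 0.7 0; 0 0 -0.7 0 0; 0 0 -0.7 0 0; 0 0 0 0 0"
}}

```text
clock: 11.3
tcp_pos: [0.6452, -0.1593, 0.0649]
tool_rot: [-3.137, -0.051, -0.012]
ft_force: [0.1, 0.1, -0.3]
finger_gap: 0.0001
```

```bash
python3 -c "
from g import *
to(0.002,-.160,.062)
"
```

```text
t11.30 track xyz mm [   4.6 -172.    64.9] toolx ang-from-trackY deg -89.69 F trk [ 0.1  0.1 -0.3] gap 0.0001 toolz [ 0.008  0.004 -1.   ]
shift cm [-0.26 -1.2   0.3 ]
```

Request:
{"method": "carry_out", "body": {
  "targets": "0 -0.1 -0.5 0 0; 0 0 -0.4 0 0; 0 0 -0.3 0 0"
}}

```text
clock: 11.6
tcp_pos: [0.644, -0.1462, 0.0654]
tool_rot: [-3.137, -0.052, -0.013]
ft_force: [0.4, 0.7, 0.4]
finger_gap: -0.0001
```

Request:
{"method": "carry_out", "body": {
  "targets": "0 0 -0.3 0 0; 0 0 -0.3 0 0"
}}

```text
clock: 11.8
tcp_pos: [0.6439, -0.1436, 0.0656]
tool_rot: [3.14, 0.049, 0.016]
ft_force: [3.9, -8.1, -5.3]
finger_gap: 0.0003
```

```bash
python3 -c "
from g import *
trk()
"
```

```text
t11.80 track xyz mm [   3.7 -156.4   65.6] toolx ang-from-trackY deg -89.78 F trk [ 3.7 -8.2 -5.3] gap 0.0003 toolz [ 0.01  -0.001 -1.   ]
```

Request:
{"method": "carry_out", "body": {
  "targets": "0 0 -0.4 0 0; 0 0 -0.4 0 0; 0 0 -0.4 0 0; 0 0 -0.4 0 0"
}}

```text
clock: 12.2
tcp_pos: [0.6438, -0.1388, 0.0658]
tool_rot: [3.125, 0.035, 0.023]
ft_force: [2.7, -7.8, -3.5]
finger_gap: 0.0
```

```bash
python3 -c "
from g import *
trk();snap('top','t6.png')
a=cv2.imread('pics/t6.png')[160:310,290:490]; b=cv2.imread('pics/t4.png')[160:310,290:490]
cv2.imwrite('pics/t6z.png',cv2.resize(np.vstack([b[:,:130],a[:,:130]]),None,fx=2,fy=2,interpolation=cv2.INTER_CUBIC))
A=cv2.cvtColor(cv2.imread('pics/t6.png'),6).astype(np.float32);B=cv2.cvtColor(cv2.imread('pics/top0.png'),6).astype(np.float32)
C=cv2.cvtColor(cv2.imread('pics/t4.png'),6).astype(np.float32)
for X in(B,C): print(cv2.phaseCorrelate(X[190:250,280:335].copy(),A[190:250,280:335].copy(),cv2.createHanningWindow((55,60),cv2.CV_32F)))
"
```

```text
t12.20 track xyz mm [   3.8 -151.6   65.8] toolx ang-from-trackY deg -90.28 F trk [ 2.5 -7.9 -3.5] gap 0.0000 toolz [ 0.015 -0.016 -1.   ]
((-0.17731543515089143, 0.04714345829486177), 0.961869799958335)
((-0.045519885842068675, 0.17138763173015903), 0.9310550649960836)
```

View pics/t6z.png

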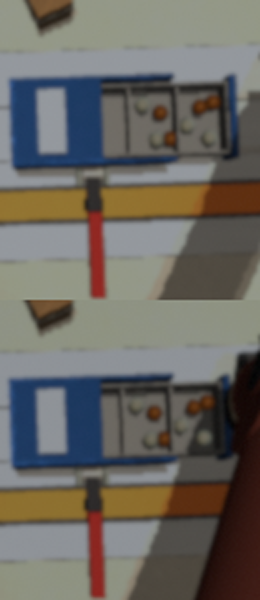

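The brake holds: the carriage has moved less than 0.2 px while the drawer slid about 5 mm. I'll keep pushing.

Request:
{"method": "carry_out", "body": {
  "targets": "0 0 -0.8 0 0; 0 0 -0.8 0 0; 0 0 -0.8 0 0; 0 0 -0.8 0 0; 0 0 -0.8 0 0"
}}

```text
clock: 12.75
tcp_pos: [0.6429, -0.1151, 0.0661]
tool_rot: [3.105, 0.012, 0.031]
ft_force: [1.3, -9.1, -2.1]
finger_gap: 0.0001
```

```bash
python3 -c "
from g import *
trk()
"
```

```text
t12.75 track xyz mm [   3.6 -127.8   66.1] toolx ang-from-trackY deg -91.08 F trk [ 1.1 -9.1 -2.1] gap 0.0001 toolz [ 0.02  -0.036 -0.999]
```

Request:
{"method": "carry_out", "body": {
  "targets": "0 0 -0.7 0 0.5; 0 0 -0.7 0 0.5; 0 0 -0.6 0 0; 0 0 -0.6 0 0"
}}

```text
clock: 13.15
tcp_pos: [0.6422, -0.1013, 0.0662]
tool_rot: [3.091, -0.032, 0.035]
ft_force: [0.1, -8.8, -1.1]
finger_gap: -0.0
```

```bash
python3 -c "
from g import *
trk()
"
```

```text
t13.15 track xyz mm [   3.2 -114.1   66.2] toolx ang-from-trackY deg -92.70 F trk [-0.2 -8.8 -1.1] gap -0.0000 toolz [ 0.022 -0.051 -0.998]
```

Request:
{"method": "carry_out", "body": {
  "targets": "0 0 -0.6 0 -1; 0 0 -0.6 0 -1; 0 0 -0.5 0 0"
}}

```text
clock: 13.45
tcp_pos: [0.6424, -0.0934, 0.0664]
tool_rot: [3.08, 0.013, 0.038]
ft_force: [0.6, -7.4, -1.0]
finger_gap: 0.0001
```

Request:
{"method": "carry_out", "body": {
  "targets": "0 0 -0.4 0 0; 0 0 -0.4 0 0"
}}

```text
clock: 13.65
tcp_pos: [0.6423, -0.0911, 0.0665]
tool_rot: [3.073, 0.006, 0.04]
ft_force: [1.5, -8.4, -1.8]
finger_gap: -0.0
```

```bash
python3 -c "
from g import *
trk()
"
```

```text
t13.65 track xyz mm [   3.6 -103.9   66.5] toolx ang-from-trackY deg -91.30 F trk [ 1.3 -8.4 -1.8] gap -0.0000 toolz [ 0.026 -0.068 -0.997]
```

Request:
{"method": "carry_out", "body": {
  "targets": "0 0 -0.4 0 0"
}}

```text
clock: 13.75
tcp_pos: [0.6423, -0.0901, 0.0666]
tool_rot: [3.07, 0.002, 0.041]
ft_force: [1.2, -7.8, -1.2]
finger_gap: -0.0004
```

Request:
{"method": "carry_out", "body": {
  "targets": "0 0 -0.4 0 0"
}}

```text
clock: 13.85
tcp_pos: [0.6422, -0.0891, 0.0666]
tool_rot: [3.066, -0.002, 0.042]
ft_force: [0.9, -8.2, -2.1]
finger_gap: -0.0001
```

Request:
{"method": "carry_out", "body": {
  "targets": "0 0 -0.3 0 0"
}}

```text
clock: 13.95
tcp_pos: [0.6422, -0.0888, 0.0667]
tool_rot: [3.063, -0.005, 0.044]
ft_force: [1.6, -8.5, -2.5]
finger_gap: -0.0001
```

Request:
{"method": "carry_out", "body": {
  "targets": "0 0 -0.5 0 0; 0 0 -0.4 0 0"
}}

```text
clock: 14.15
tcp_pos: [0.6421, -0.0869, 0.0668]
tool_rot: [3.055, -0.014, 0.046]
ft_force: [1.4, -12.2, -2.6]
finger_gap: 0.0
```

```bash
python3 -c "
from g import *
trk();snap('side','s7.png');snap('wrist','w7.png')
a=cv2.imread('pics/s7.png')[190:330,260:440]
cv2.imwrite('pics/s7z.png',cv2.resize(a,None,fx=4,fy=4,interpolation=cv2.INTER_CUBIC))
"
```

```text
t14.15 track xyz mm [  3.5 -99.6  66.8] toolx ang-from-trackY deg -92.01 F trk [  1.1 -12.3  -2.6] gap 0.0000 toolz [ 0.03  -0.086 -0.996]
```

View pics/s7z.png

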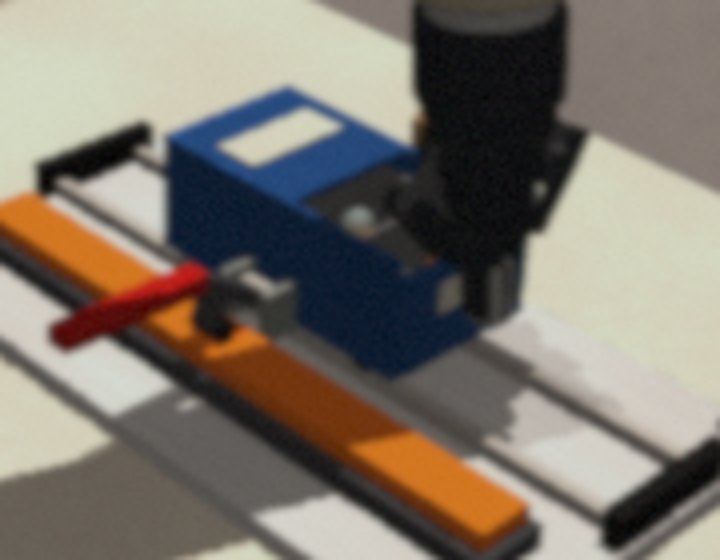

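View pics/w7.png

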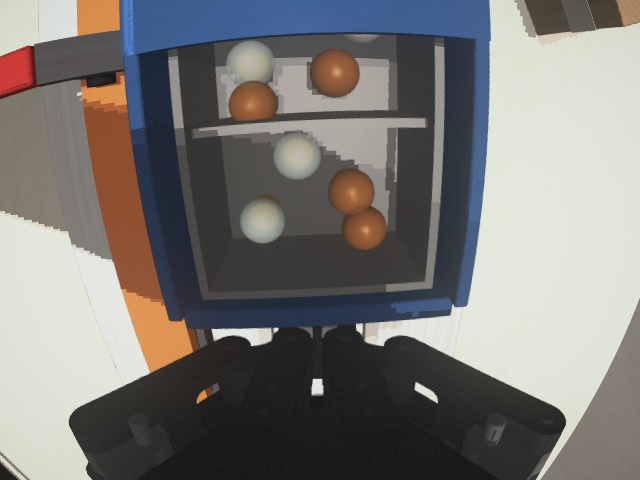

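Request:
{"method": "carry_out", "body": {
  "targets": "0 0 -0.4 0 0"
}}

```text
clock: 14.35
tcp_pos: [0.6421, -0.087, 0.0669]
tool_rot: [3.051, -0.019, 0.048]
ft_force: [2.0, -12.5, -2.2]
finger_gap: -0.0004
```

Request:
{"method": "carry_out", "body": {
  "targets": "0 0 -0.4 0 0"
}}

```text
clock: 14.45
tcp_pos: [0.6421, -0.0872, 0.0669]
tool_rot: [3.046, -0.024, 0.049]
ft_force: [2.5, -10.9, -3.0]
finger_gap: -0.0001
```

Request:
{"method": "carry_out", "body": {
  "targets": "0 0 1 0 0; 0 0 2 0 0; 0 0 1.5 0 0; 0 0 0 -3 0; 0 0 0 -4 0; 0 0 0 -3 0; 0 0 0 0 0"
}}

```text
clock: 15.15
tcp_pos: [0.6366, -0.1279, 0.1739]
tool_rot: [3.046, -0.029, 0.045]
ft_force: [0.3, 0.0, -0.1]
finger_gap: 0.0001
```

```bash
python3 -c "
from g import *
trk();snap('side','s8.png');snap('wrist','w8.png');snap('top','t8.png')
a=cv2.imread('pics/s8.png')[190:330,260:440]
cv2.imwrite('pics/s8z.png',cv2.resize(a,None,fx=4,fy=4,interpolation=cv2.INTER_CUBIC))
print(manip.read_state()['q'])
"
```

```text
t15.15 track xyz mm [  -3.1 -140.5  173.9] toolx ang-from-trackY deg -92.58 F trk [ 0.3  0.  -0.1] gap 0.0001 toolz [ 0.028 -0.095 -0.995]
[-0.50690167  0.41378617  0.7624732   1.62076672 -0.20904161  1.17869814
  0.26362155]
```

View pics/s8z.png

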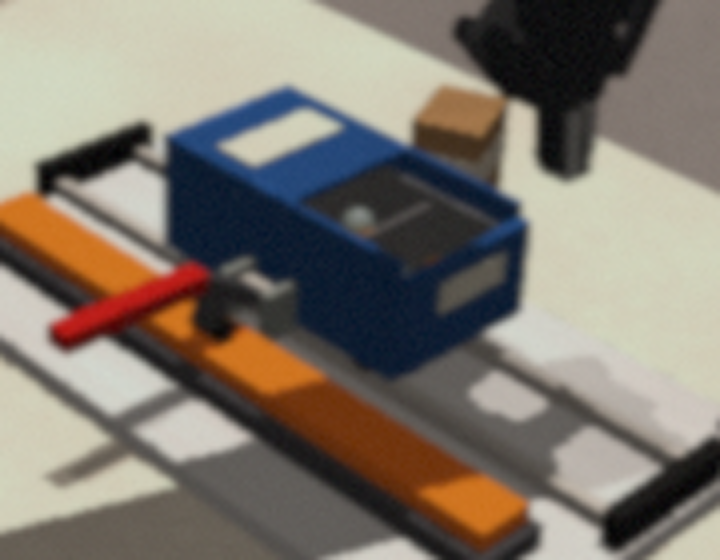

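View pics/w8.png

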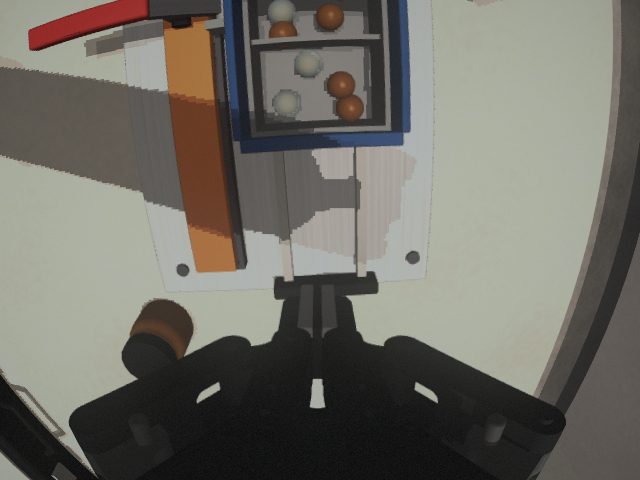

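```bash
python3 -c "
from g import *
a=cv2.imread('pics/t8.png')[170:310,280:480]
a=cv2.convertScaleAbs(a,alpha=1.5)
cv2.imwrite('pics/t8z.png',cv2.resize(a[10:90,0:140],None,fx=5.5,fy=5.5,interpolation=cv2.INTER_CUBIC))
A=cv2.cvtColor(cv2.imread('pics/t8.png'),6).astype(np.float32);B=cv2.cvtColor(cv2.imread('pics/top0.png'),6).astype(np.float32)
print(cv2.phaseCorrelate(B[190:250,280:335].copy(),A[190:250,280:335].copy(),cv2.createHanningWindow((55,60),cv2.CV_32F)))
a=cv2.imread('pics/w8.png')[80:180,210:430]
cv2.imwrite('pics/w8z.png',cv2.resize(cv2.convertScaleAbs(a,alpha=1.5),None,fx=3.5,fy=3.5,interpolation=cv2.INTER_CUBIC))
"
```

```text
((-0.03782694504464956, 0.1586236023206844), 0.9446586381064521)
```

View pics/t8z.png

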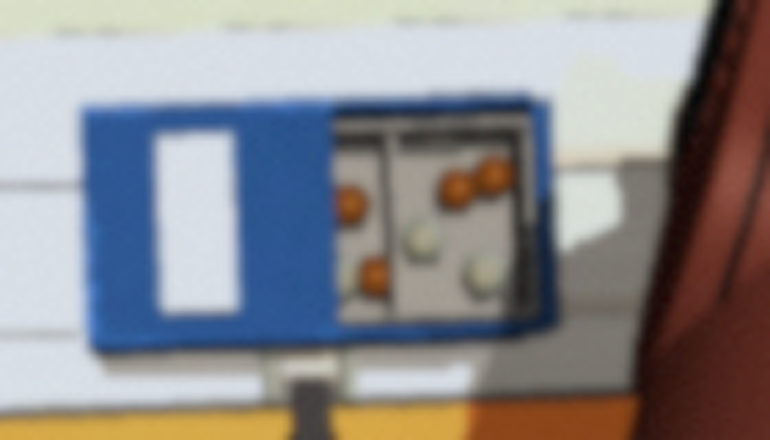

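View pics/w8z.png

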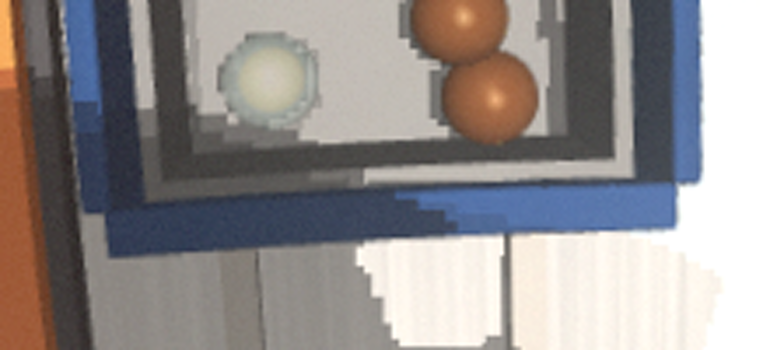

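```bash
python3 -c "
from g import *
T=cam('t8.png')
q=lambda a:np.array(a,float)/5.5+[280,180]
print(intr(back(T,q([[84,105],[94,350]]),.11)).round(1),intr(back(T,q([[551,100],[557,325]]),.104)).round(1))
print('target before pinch');to(-.151,.0105,.17)
"
```

```text
[[ 49.5  97.8]
 [-47.4  96.6]] [[ 47.  -87.8]
 [-42.8 -86.6]]
target before pinch
t15.30 track xyz mm [  -5.3 -139.8  169.1] toolx ang-from-trackY deg -92.57 F trk [-0.7  0.  -0.2] gap -0.0003 toolz [ 0.022 -0.095 -0.995]
shift cm [-15.23 -14.25  -1.81]
```

Request:
{"method": "carry_out", "body": {
  "targets": "0 0 0 -1 -8.4; 0 0 0 -1 -8.4; 0 0 0 0 -8.4; 0 0 0 0 -8.4; 0 0 0 0 -8.4; 0 0 0 0 -8.4; 0 0 0 0 -8.4; 0 0 0 0 -8.4"
}}

```text
clock: 16.1
tcp_pos: [0.6278, -0.1243, 0.1761]
tool_rot: [2.543, 1.704, -0.077]
ft_force: [-0.6, -0.4, 0.4]
finger_gap: 0.0003
```

Request:
{"method": "carry_out", "body": {
  "targets": "0.5 0 0 0 -8.4; 0.5 0 0 0 -8.4; 0.5 0 0 0 0; 0.5 0 0 0 0"
}}

```text
clock: 16.5
tcp_pos: [0.6248, -0.1242, 0.1696]
tool_rot: [2.273, 2.073, -0.104]
ft_force: [0.3, 0.1, -0.2]
finger_gap: 0.0426
```

```bash
python3 -c "
from g import *
to(-.151,.0105,.15);print(manip.read_state()['q'])
"
```

```text
t16.50 track xyz mm [ -14.8 -136.4  169.6] toolx ang-from-trackY deg -6.81 F trk [ 0.3  0.1 -0.2] gap 0.0426 toolz [-0.007 -0.093 -0.996]
shift cm [ 13.1  -15.26   0.73]
[-0.30584695  0.36200119  0.48284805  1.60841415 -0.07761978  1.20375968
  1.65613019]
```

Request:
{"method": "carry_out", "body": {
  "targets": "0.5 2 -2.5 -0.3 -5; 0.5 3 -3 -0.3 -1; 0.5 3 -3 -0.3 0; 0.5 3 -2.5 -0.3 0; 0.5 2 -1 -0.2 0; 0.5 0 0 0 0; 0.5 0 0 0 0"
}}

```text
clock: 17.2
tcp_pos: [0.5, 0.0119, 0.1673]
tool_rot: [2.191, 2.167, -0.118]
ft_force: [-0.1, -0.4, -0.6]
finger_gap: 0.0429
```

```bash
python3 -c "
from g import *
to(-.151,.0105,.13)
"
```

```text
t17.20 track xyz mm [-135.8    3.   167.3] toolx ang-from-trackY deg -2.15 F trk [-0.1 -0.4 -0.6] gap 0.0429 toolz [-0.014 -0.094 -0.995]
shift cm [ 1.04 -1.5   3.67]
```

Request:
{"method": "carry_out", "body": {
  "targets": "0.5 1 -1.5 0 -2; 0.5 0 0 0 0; 0.5 0 0 2.5 0; 0.5 0 0 2.5 0; 0.5 0 0 0 0; 0.5 0 0 0 0"
}}

```text
clock: 17.8
tcp_pos: [0.4881, 0.0116, 0.116]
tool_rot: [2.171, 2.185, -0.119]
ft_force: [-0.5, 0.2, -0.3]
finger_gap: 0.0426
```

```bash
python3 -c "
from g import *
to(-.151,.0105,.063);snap('wrist','w9.png')
"
```

```text
t17.80 track xyz mm [-147.8    3.   116. ] toolx ang-from-trackY deg -1.14 F trk [-0.5  0.3 -0.3] gap 0.0426 toolz [-0.012 -0.096 -0.995]
shift cm [ 1.24 -0.26  5.21]
```

View pics/w9.png

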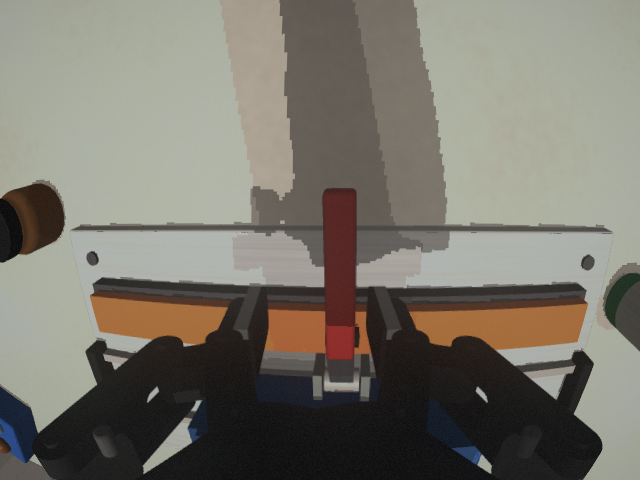

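Request:
{"method": "carry_out", "body": {
  "targets": "0.5 1 -0.2 0 -1; 0.5 0 0 0 0; 0.5 0 0 2.5 0; 0.5 0 0 0 0; 0.5 0 0 2 0; 0.5 0 0 0 0; 0.5 0 0 0 0"
}}

```text
clock: 18.55
tcp_pos: [0.49, 0.0202, 0.0765]
tool_rot: [2.148, 2.204, -0.107]
ft_force: [0.5, 0.0, 0.9]
finger_gap: 0.0428
```

```bash
python3 -c "
from g import *
to(-.151,.0087,.063);snap('wrist','w10.png')
"
```

```text
t18.55 track xyz mm [-145.7   11.6   76.5] toolx ang-from-trackY deg -0.05 F trk [0.5 0.  0.9] gap 0.0428 toolz [-0.004 -0.093 -0.996]
shift cm [-0.16 -0.52  1.38]
```

View pics/w10.png

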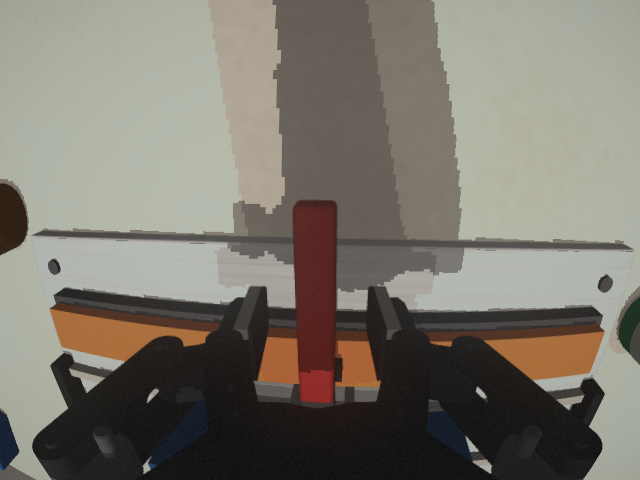

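Request:
{"method": "carry_out", "body": {
  "targets": "0.5 0 -0.4 0 0; 0.5 0 0 1.3 0; 0.5 0 0 0 0; 0.5 0 0 0 0"
}}

```text
clock: 19.0
tcp_pos: [0.4867, 0.0194, 0.0649]
tool_rot: [2.147, 2.203, -0.102]
ft_force: [0.5, -0.8, -0.9]
finger_gap: 0.0423
```

```bash
python3 -c "
from g import *
to(-.151,.0087,.063);snap('wrist','w11.png')
"
```

```text
t19.00 track xyz mm [-148.9   10.8   64.9] toolx ang-from-trackY deg -0.05 F trk [ 0.5 -0.8 -0.9] gap 0.0423 toolz [-0.001 -0.092 -0.996]
shift cm [-0.19 -0.2   0.21]
```

View pics/w11.png

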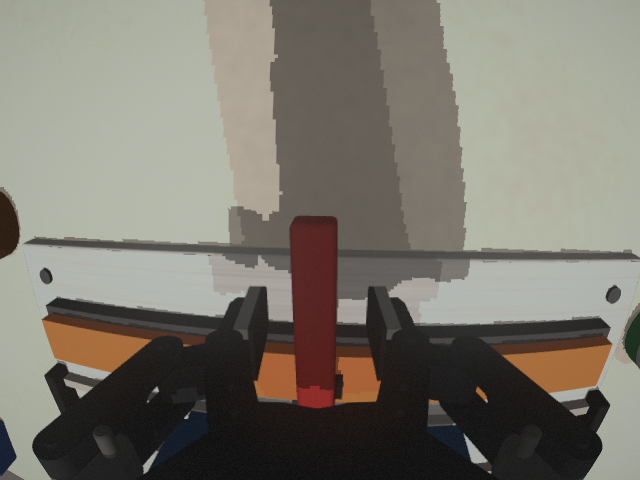

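Request:
{"method": "carry_out", "body": {
  "targets": "0.4 -0.1 -0.1 0.1 0; 0.3 0 0 0 0; 0.25 0 0 0 0; 0.25 0 0 0 0",
  "squeeze": 25
}}

```text
clock: 19.45
tcp_pos: [0.4856, 0.018, 0.064]
tool_rot: [2.147, 2.203, -0.103]
ft_force: [0.3, -0.7, 0.1]
finger_gap: 0.0211
```

```bash
python3 -c "
from g import *
trk();snap('wrist','w12.png')
a=cv2.imread('pics/w12.png')[200:420,180:460]
cv2.imwrite('pics/w12z.png',cv2.resize(a,None,fx=2.5,fy=2.5,interpolation=cv2.INTER_CUBIC))
"
```

```text
t19.45 track xyz mm [-150.1    9.5   64. ] toolx ang-from-trackY deg -0.06 F trk [ 0.3 -0.7  0.1] gap 0.0211 toolz [-0.001 -0.092 -0.996]
```

View pics/w12z.png

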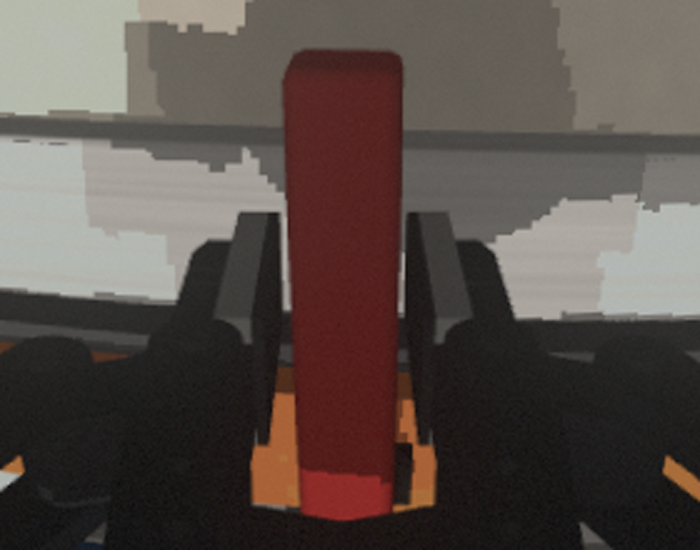

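Request:
{"method": "carry_out", "body": {
  "targets": "0 0 0 0 0; 0 0 0 0 0; 0 0 0 0 0",
  "squeeze": 30
}}

```text
clock: 19.8
tcp_pos: [0.4856, 0.0184, 0.0641]
tool_rot: [2.147, 2.204, -0.102]
ft_force: [0.9, -0.5, -0.1]
finger_gap: 0.016
```

```bash
python3 -c "
from g import *
trk()
"
```

```text
t19.80 track xyz mm [-150.1    9.9   64.1] toolx ang-from-trackY deg -0.04 F trk [ 0.9 -0.5 -0.1] gap 0.0160 toolz [-0.001 -0.092 -0.996]
```

Request:
{"method": "carry_out", "body": {
  "targets": "0 -0.05 0.2 -0.6 0; 0 -0.05 0.2 -0.6 0; 0 -0.05 0.3 -0.6 0"
}}

```text
clock: 20.1
tcp_pos: [0.4913, 0.0187, 0.0801]
tool_rot: [2.146, 2.206, -0.107]
ft_force: [2.6, 0.7, -14.4]
finger_gap: 0.0158
```

```bash
python3 -c "
from g import *
trk()
"
```

```text
t20.10 track xyz mm [-144.4   10.    80.1] toolx ang-from-trackY deg 0.03 F trk [  2.6   0.6 -14.4] gap 0.0158 toolz [-0.004 -0.093 -0.996]
```

Request:
{"method": "carry_out", "body": {
  "targets": "0 -0.05 0.3 -0.6 0; 0 -0.05 0.35 -0.6 0; 0 -0.05 0.4 -0.6 0"
}}

```text
clock: 20.4
tcp_pos: [0.5005, 0.0191, 0.0971]
tool_rot: [2.147, 2.209, -0.114]
ft_force: [3.3, 0.3, -17.6]
finger_gap: 0.0159
```

```bash
python3 -c "
from g import *
trk()
"
```

```text
t20.40 track xyz mm [-135.2   10.2   97.1] toolx ang-from-trackY deg 0.11 F trk [  3.3   0.2 -17.6] gap 0.0159 toolz [-0.009 -0.094 -0.996]
```

Request:
{"method": "carry_out", "body": {
  "targets": "0 -0.05 0.5 -0.5 0; 0 -0.05 0.5 -0.5 0"
}}

```text
clock: 20.6
tcp_pos: [0.5087, 0.0195, 0.1068]
tool_rot: [2.149, 2.212, -0.12]
ft_force: [-0.9, 0.8, -16.6]
finger_gap: 0.0159
```

```bash
python3 -c "
from g import *
trk()
"
```

```text
t20.60 track xyz mm [-127.    10.3  106.8] toolx ang-from-trackY deg 0.16 F trk [ -0.9   0.8 -16.6] gap 0.0159 toolz [-0.015 -0.094 -0.995]
```

Request:
{"method": "carry_out", "body": {
  "targets": "0 -0.05 0.4 -0.3 0; 0 -0.05 0.4 -0.3 0"
}}

```text
clock: 20.8
tcp_pos: [0.5148, 0.0196, 0.1125]
tool_rot: [2.151, 2.216, -0.127]
ft_force: [-5.1, 0.9, -14.4]
finger_gap: 0.0155
```

```bash
python3 -c "
from g import *
trk();snap('wrist','w13.png');snap('side','s13.png')
a=cv2.imread('pics/s13.png')[190:330,240:420]
cv2.imwrite('pics/s13z.png',cv2.resize(a,None,fx=4,fy=4,interpolation=cv2.INTER_CUBIC))
"
```

```text
t20.80 track xyz mm [-120.9   10.2  112.5] toolx ang-from-trackY deg 0.21 F trk [ -5.1   1.  -14.4] gap 0.0155 toolz [-0.021 -0.094 -0.995]
```

View pics/w13.png

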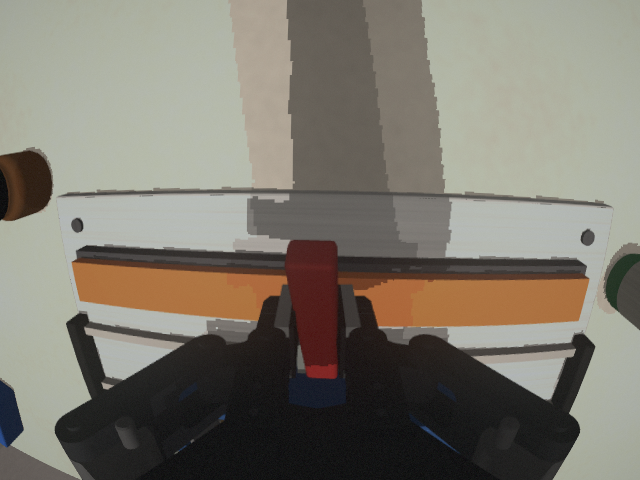

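View pics/s13z.png

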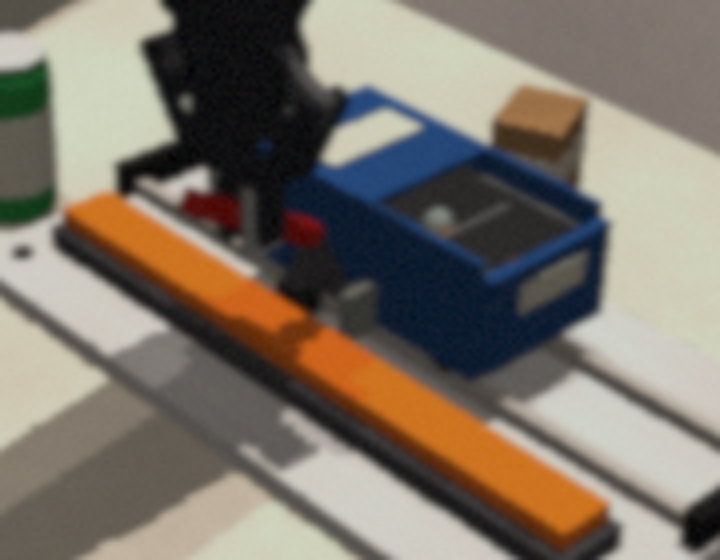

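Request:
{"method": "carry_out", "body": {
  "targets": "0 -0.05 0.4 -0.4 0; 0 -0.05 0.4 -0.4 0"
}}

```text
clock: 21.1
tcp_pos: [0.5159, 0.0195, 0.1149]
tool_rot: [2.157, 2.223, -0.147]
ft_force: [-4.9, 2.0, -32.0]
finger_gap: 0.0157
```

```bash
python3 -c "
from g import *
trk()
"
```

```text
t21.10 track xyz mm [-119.7   10.1  114.9] toolx ang-from-trackY deg 0.29 F trk [ -4.9   2.1 -32. ] gap 0.0157 toolz [-0.037 -0.096 -0.995]
```

Request:
{"method": "carry_out", "body": {
  "targets": "0 0 0 0 0; 0 -0.03 0 0 0"
}}

```text
clock: 21.3
tcp_pos: [0.5157, 0.0194, 0.1145]
tool_rot: [2.158, 2.224, -0.15]
ft_force: [-3.7, 1.9, -10.3]
finger_gap: 0.0156
```

```bash
python3 -c "
from g import *
trk();snap('side','s14.png');snap('top','t14.png')
A=cv2.cvtColor(cv2.imread('pics/s14.png'),6).astype(np.float32);B=cv2.cvtColor(cv2.imread('pics/s8.png'),6).astype(np.float32)
x0,x1,y0,y1=355,412,235,290
print(cv2.phaseCorrelate(B[y0:y1,x0:x1].copy(),A[y0:y1,x0:x1].copy(),cv2.createHanningWindow((x1-x0,y1-y0),cv2.CV_32F)))
A=cv2.cvtColor(cv2.imread('pics/t14.png'),6).astype(np.float32);B=cv2.cvtColor(cv2.imread('pics/t8.png'),6).astype(np.float32)
cv2.imwrite('pics/t14z.png',cv2.resize(np.vstack([A[180:300,260:420],B[180:300,260:420]]),None,fx=2.4,fy=2.4))
"
```

```text
t21.30 track xyz mm [-120.    10.   114.5] toolx ang-from-trackY deg 0.31 F trk [ -3.6   2.  -10.3] gap 0.0156 toolz [-0.039 -0.096 -0.995]
((0.17093807962603336, 0.07772096337743761), 1.080257387691074)[ WARN:0@2.715] global loadsave.cpp:1063 imwrite_ Unsupported depth image for selected encoder is fallbacked to CV_8U.
```

View pics/t14z.png

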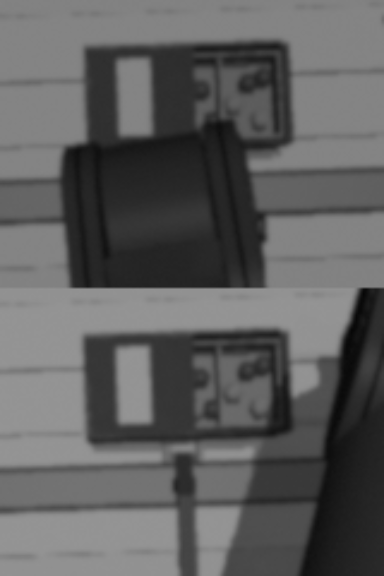

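Request:
{"method": "carry_out", "body": {
  "targets": "0.22 0 0 0 0; 0.3 0 0 0 0; 0.5 0 0 0 0; 0.5 0 0 0 0"
}}

```text
clock: 21.8
tcp_pos: [0.5221, 0.0186, 0.1204]
tool_rot: [2.155, 2.216, -0.132]
ft_force: [0.7, 0.7, -0.0]
finger_gap: 0.0427
```

```bash
python3 -c "
from g import *
trk();snap('wrist','w15.png')
"
```

```text
t21.80 track xyz mm [-113.6    9.1  120.4] toolx ang-from-trackY deg 0.12 F trk [ 0.7  0.7 -0. ] gap 0.0427 toolz [-0.025 -0.095 -0.995]
```

View pics/w15.png

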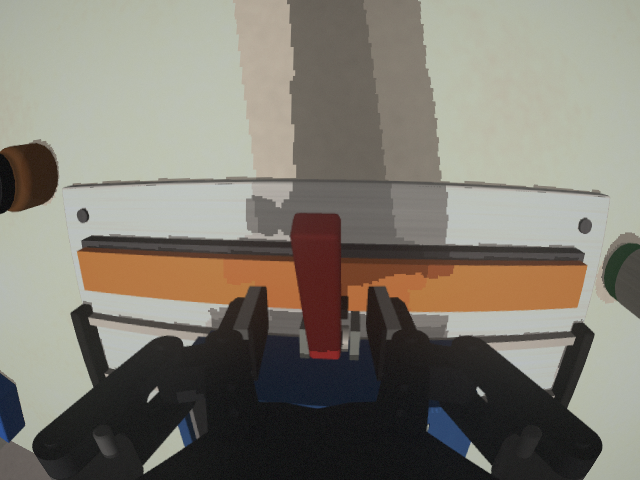

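Request:
{"method": "carry_out", "body": {
  "targets": "0.5 0 0 -2 0; 0.5 0 0 -3 0; 0.5 0 0 -4 0; 0.5 0 0 -4 0; 0.5 0 -3 0 0; 0.5 0 -3 0 0; 0.5 0 0 0 0; 0.5 0 0 0 0"
}}

```text
clock: 22.65
tcp_pos: [0.466, 0.0289, 0.26]
tool_rot: [2.154, 2.21, -0.123]
ft_force: [0.3, -0.2, 0.4]
finger_gap: 0.0427
```

```bash
python3 -c "
from g import *
trk();snap('side','s16.png');snap('top','t16.png')
a=cv2.imread('pics/s16.png')[190:330,240:420];b=cv2.imread('pics/s1.png')[190:330,240:420]
cv2.imwrite('pics/s16z.png',cv2.resize(np.vstack([a,b]),None,fx=2.1,fy=2.1,interpolation=cv2.INTER_CUBIC))
a=cv2.imread('pics/t16.png')[130:310,190:490];b=cv2.imread('pics/top0.png')[130:310,190:490]
cv2.imwrite('pics/t16z.png',cv2.resize(np.vstack([a,b]),None,fx=1.6,fy=1.6,interpolation=cv2.INTER_CUBIC))
"
```

```text
t22.65 track xyz mm [-169.4   20.9  260. ] toolx ang-from-trackY deg -0.04 F trk [ 0.3 -0.2  0.4] gap 0.0427 toolz [-0.018 -0.094 -0.995]
```

View pics/s16z.png

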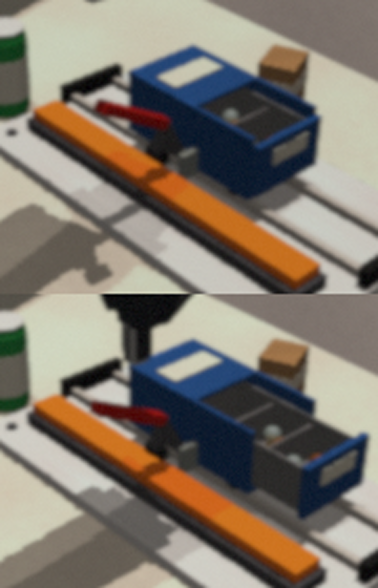

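View pics/t16z.png

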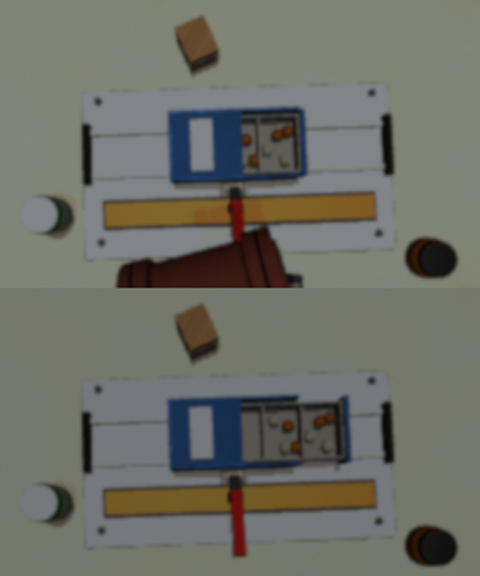

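```bash
python3 -c "
from g import *
g=lambda f:cv2.cvtColor(cv2.imread('pics/'+f),6).astype(np.float32)
A=g('t16.png');B=g('top0.png')
def pc(x0,x1,y0,y1,A,B): print(np.round(cv2.phaseCorrelate(B[y0:y1,x0:x1].copy(),A[y0:y1,x0:x1].copy(),cv2.createHanningWindow((x1-x0,y1-y0),cv2.CV_32F))[0],2))
pc(280,335,190,250,A,B); pc(195,240,245,285,A,B); pc(438,482,270,312,A,B); pc(295,330,130,180,A,B)
a=cv2.imread('pics/s16.png')[205:300,295:420]
cv2.imwrite('pics/s16y.png',cv2.resize(cv2.convertScaleAbs(a,alpha=1.8),None,fx=6,fy=6,interpolation=cv2.INTER_CUBIC))
"
```

```text
[0.2  0.12]
[0.43 0.18]
[0.65 0.52]
[ 0.05 -0.09]
```

View pics/s16y.png

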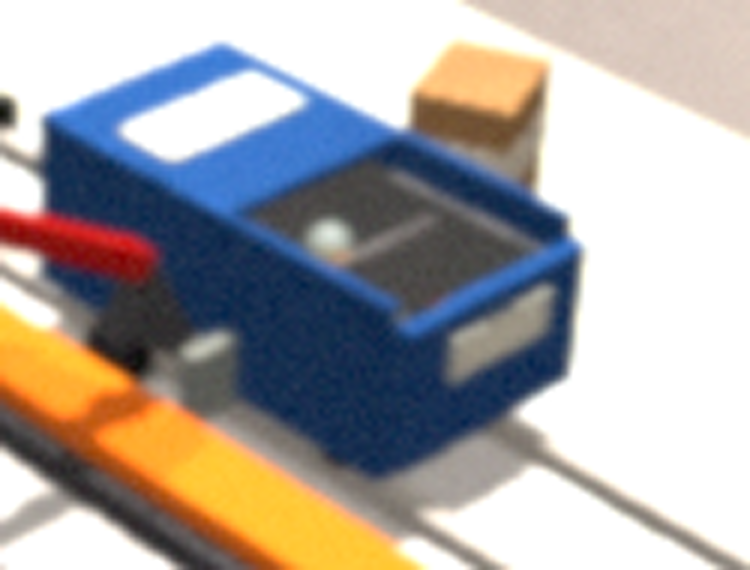

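```bash
python3 -c "
from station import manip
print(manip.job_done())"
```

```text
the job is handed in; nothing more can be done
None
```

The drawer is shut, the brake lever is back up and the carriage is where it was parked. I handed the job in at about 22.8 s on the robot's clock.

- **Brake on:** I pressed the lever with the closed fingertips. The shoe met the liner at a tip height of about 91 mm. I pressed to 21.7 N measured; a sideways drag on the bar makes that an estimated 18–19 N at the handle point. The lever stayed down when I let go.
- **Drawer shut:** It slid at about 8 N. At the end it stopped moving under about 12 N, so I took that as the hard stop. The pictures show the front plate against the carriage.
- **Brake off:** I pinched the bar and lifted it along its arc to the upper stop, where the pull jumped to 32 N. Then I opened the fingers and backed clear. In the side view the lever sits at least as high as at the start.

**Last checks:**
- The carriage image had moved 0.2 px (about 0.4 mm) from the first top view.
- The carton had moved 0.1 px, the can 0.5 px and the jar 0.8 px. The arm never touched any of them, so I put the can and jar figures down to lighting and measurement noise.
- The drawer-to-carriage length measured 185 mm in the top view, against 188 mm expected. I put this down to blurred edges, because the carriage alone also measured about 4 mm short.
- Pushing the drawer left the tool tilted by about 5°, and I did the pinch with that tilt. It caused no noticeable sideways force.

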